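# Find the full shim magazine by weight and load the feeder

### The job

The three closed shim magazines on the black mat look alike, but one is full, one is part used and one is empty: tell them apart by their weight. Slide the full one down onto the feeder spindle until it sits on the flange, stand the empty one in the red return tray, and leave the part-used one standing on the mat. Set the magazines down rather than dropping them, keep them upright, and leave the other things on the bench where they are.

Things in the scene. Friction and masses are not known exactly. Their poses are not given: they have to be found in the camera images.
- magazine_a: closed shim magazine, round about z: drum 76 mm diameter, 30 mm high (grey lids, blue side); on it a white grip neck 44 mm diameter, 24 mm high (54 mm in all); 24 mm bore right through along z. Origin: centre of underside, z up. The three look the same; which is full is not told. Mass about 0.55 kg full, 0.35 kg part used, 0.17 kg empty (within 0.03 kg)
- magazine_b: closed shim magazine, round about z: drum 76 mm diameter, 30 mm high (grey lids, blue side); on it a white grip neck 44 mm diameter, 24 mm high (54 mm in all); 24 mm bore right through along z. Origin: centre of underside, z up. The three look the same; which is full is not told. Mass about 0.55 kg full, 0.35 kg part used, 0.17 kg empty (within 0.03 kg)
- magazine_c: closed shim magazine, round about z: drum 76 mm diameter, 30 mm high (grey lids, blue side); on it a white grip neck 44 mm diameter, 24 mm high (54 mm in all); 24 mm bore right through along z. Origin: centre of underside, z up. The three look the same; which is full is not told. Mass about 0.55 kg full, 0.35 kg part used, 0.17 kg empty (within 0.03 kg)
- mat: black rubber mat fixed to the bench, 160 mm (x) by 360 mm (y), 3 mm thick; the magazines stand on it. Origin: centre of the underside
- spindle: fixed feeder spindle: blue base plate 110 x 110 x 12 mm, on it a dark flange disc 64 mm diameter and 12 mm thick, out of which an upright shaft 20 mm diameter rises 40 mm, its last 8 mm tapering to 8 mm diameter (shaft top 64 mm above the bench). Origin: centre of the underside
- spindle_seat (a point): on the spindle's axis at the top face of the flange, 24 mm above the bench, where the magazine's underside comes to rest; z up along the shaft
- tray: red open return tray fixed to the bench, 150 x 150 mm outside, 32 mm high, walls and floor 4 mm. Origin: centre of the underside
- wash_bottle: bystander: clear bottle with blue cap, 60 mm diameter, 180 mm high; origin at the centre of its underside
- screwdriver: bystander: screwdriver lying on the bench, about 200 mm long along its x; origin under its middle
- tape: bystander: yellow ring of tape lying flat, 90 mm diameter, 24 mm high; origin at the centre of its underside
- die_block: bystander: dark steel block 45 x 45 x 50 mm; origin at the centre of its underside
Mind the look-alikes: they are no part of the job. What is shaped like the tray but white is not meant.

How it is judged:
At the end, for the whole second after the job is handed in: The full magazine is on the spindle's shaft with its underside within 3 mm of the flange and carries its weight there; the empty one stands in the tray on its floor; the part-used one stands on the mat; all three are upright (within 0.1 rad), released and at rest (((contact force between magazine_a and spindle above 4.4 N and horizontal distance between magazine_a and spindle_seat below 0.005 m and z of magazine_a in the frame of spindle_seat below 0.003 m) or (contact force between magazine_b and spindle above 4.4 N and horizontal distance between magazine_b and spindle_seat below 0.005 m and z of magazine_b in the frame of spindle_seat below 0.003 m) or (contact force between magazine_c and spindle above 4.4 N and horizontal distance between magazine_c and spindle_seat below 0.005 m and z of magazine_c in the frame of spindle_seat below 0.003 m)) and ((contact force between magazine_a and tray between 1 and 2.5 N and horizontal distance between magazine_a and tray below 0.055 m and z of magazine_a in the frame of tray below 0.01 m) or (contact force between magazine_b and tray between 1 and 2.5 N and horizontal distance between magazine_b and tray below 0.055 m and z of magazine_b in the frame of tray below 0.01 m) or (contact force between magazine_c and tray between 1 and 2.5 N and horizontal distance between magazine_c and tray below 0.055 m and z of magazine_c in the frame of tray below 0.01 m)) and (contact force between magazine_a and mat between 2.5 and 4.4 N or contact force between magazine_b and mat between 2.5 and 4.4 N or contact force between magazine_c and mat between 2.5 and 4.4 N) and angle between each of magazine_a, magazine_b, magazine_c's own z axis and vertical below 0.1 rad and linear speed of each of magazine_a, magazine_b, magazine_c below 0.02 m/s); the robot touches nothing.
It fails at once if a bystander is moved by more than 25 mm (distance of any of wash_bottle, screwdriver, tape, die_block from where it was at the start of the episode above 0.025 m).
It fails at once if a magazine is tipped by more than 0.7 rad (angle between any of magazine_a, magazine_b, magazine_c's own z axis and vertical above 0.7 rad).
It fails at once if a magazine is dropped: out of the fingers, it falls faster than 0.7 m/s (a free fall of some 25 mm) ((linear speed of magazine_a above 0.7 m/s and contact force between magazine_a and the fingers below 0.1 N) or (linear speed of magazine_b above 0.7 m/s and contact force between magazine_b and the fingers below 0.1 N) or (linear speed of magazine_c above 0.7 m/s and contact force between magazine_c and the fingers below 0.1 N)).
It also fails if it takes over 72 s, if anything falls off the work surface, if the arm or the gripper's body presses on something with over 40 N, if the wrist force passes 120 N, or if a joint passes its speed limit or range.

### The arm

A 6-joint arm with a two-finger parallel gripper is mounted at the origin on the work surface. World frame = base frame: x ahead of the robot, y to its left, z up, the work surface at z = 0. Lengths are in m, angles in rad, forces in N, time in s.
With the tool pointing down it reaches from about 0.35 to 0.975 m from the base axis. Payload 4.9 kg.
Tool frame: the origin (TCP) lies midway between the tips of the shut fingers; the grasp point (between the pads) lies 19 mm behind it (ctrl.hold_point_z is the distance from the TCP to the grasp point, in m); z points along the fingers, y is the line along which they close (so a half turn about z gives the same grasp; the last joint's range is limited). The gripper opens to 85 mm and grips with 20 to 120 N. Pads are 22 mm wide; open, the fingers measure 114 mm over their backs; the gripper's body (76 mm by 85 mm) begins 54 mm behind the grasp point. The pads swing forward as they close: fully open they stand 13 mm farther back than shut.
Start: joints at [-1.26, 0.053, 1.613, -0, 1.476, -0.119], TCP at [0.26, -0.568, 0.195] pointing down, gripper open.
Joint ranges: [-3.01, 3.01], [-1.01, 2.22], [0.06, 2.58], [-1.02, 4.17], [0.09, 2.62], [-3.14, 3.14]. Speed limits (rad/s): [2.57, 2.57, 3.14, 3.14, 3.14, 3.14].

### API

Orientations are given as a rotation vector (axis times angle).
In Python, from station import status, viewer, finish_job, ctrl gives the robot as it stands.
- The arm moves only by the shell command python3 -m jog 'ROWS' [FORCE]. ROWS is JSON, a list of rows, each a list of 7 numbers: the turn, a rotation vector about the tool's x, y, z each as a share of 5 degrees, from -1 to 1, then the shift along the tool's x, y, z each as a share of 30 mm, from -1 to 1, then the opening, from -1 (shut) to 1 (fully open). A call has 1 to 5 rows; each row shifts and turns the commanded pose from where the row before left it, along the tool's axes as they then stand; what a row does not reach is not made up. A row lasts 1/8 s, in which the tool goes at most 62.5 mm and 10.7 degrees, less where a joint would pass 70% of its speed; a pose out of reach is approached as far as the arm can. A call with a number of a shift or a turn outside -1 to 1 is refused whole. A call with a gripper value outside its range is refused whole. The fingers move at their own pace and stop on an object; FORCE is the grip in N (left out, the last holds). Time passes only in rows, so rows that do not move let the fingers close. It gives the time, the measured TCP pose, the force, the opening and the grip force at its end, in the units of the state.
- status.get_obs(): the state, without advancing time (a new reading comes with each control period).
- viewer.get_image(name): name is "scene" or "top"; returns a dict with "img" (420x560x3 uint8, red, green, blue), "fovy" (degrees; the focal length in pixels is half the picture's height over the tangent of half this angle, whatever the lens; pixels are square), "cx", "cy" (the principal point, pixels), "distortion" ([k1, k2, p1, p2, k3] as OpenCV has them; the pictures are not rectified), "rvec" (rotation vector, rad) and "tvec" (3), from world to camera coordinates, as OpenCV has them. Camera axes: x right, y down, z forward; pixel columns grow to the right and rows downward; lengths in m; the calibration is good to about 2 mm. A picture is of the moment at which its call begins. There is no depth.
- finish_job(): hands the job in; it is judged then, once.
The state is a dict: "t": time; "q": joint angles; "dq": joint speeds; "effort": joint torques, N m; "tool_pos": TCP position; "tool_rot": TCP orientation; "contact_force": force on the tool from outside, world axes, zero at the start; "wrist_torque": the same for the moment, N m; "opening": finger opening in m; "grip_force": force on a finger pad.
Only numpy, scipy, OpenCV 4.12 (cv2) and the standard library are available. Lean on these libraries where they do the work, as an engineer would, in place of code of your own. Each camera call takes 0.05 s, during which the arm holds its last target. There are 200 camera calls.

## Working session

There is one attempt and no reset: what is moved stays moved. The work goes in short steps, Python scripts to look and compute and a shell command to move; the robot and the scene stay as the last step left them, time stands still between calls to the robot, and variables do not carry over. Pictures are saved under pics/ and viewed, at most 10 in all, crops included, and the job is handed in when it is done.

```bash
ls; mkdir -p pics
python3 - <<'E'
from station import status, viewer, ctrl
import cv2,numpy as np
o=status.get_obs()
print({k:np.round(v,3).tolist() for k,v in o.items()}, ctrl.hold_point_z)
for n in("scene","top"):
    d=viewer.get_image(n); cv2.imwrite(f"pics/{n}0.png",d["img"][:,:,::-1])
    print(n,d["fovy"],d["cx"],d["cy"],d["distortion"],d["rvec"],d["tvec"])
E
```

```text
pics
{'t': 0.0, 'q': [-1.26, 0.053, 1.614, -0.0, 1.476, -0.119], 'dq': [0.001, 0.0, -0.0, -0.001, -0.002, 0.001], 'effort': [0.001, -39.369, -37.018, -0.0, 0.007, -0.0], 'tool_pos': [0.26, -0.567, 0.194], 'tool_rot': [-3.067, -0.67, 0.0], 'contact_force': [-0.599, 0.012, -0.58], 'wrist_torque': [0.008, 0.049, 0.001], 'grip_force': 0.0, 'opening': 0.085} 0.0187
scene 43.56516166523124 277.31346340484663 205.58526342407302 [-0.18719907  0.          0.          0.          0.        ] [ 1.38472304  2.37273736 -0.72187858] [ 0.24466851 -0.3450168   1.72916126]
top 43.86434454090785 281.8358163727749 200.0117583335022 [-0.1091022  0.         0.         0.         0.       ] [ 2.14165639 -2.14126161  0.17744369] [3.45022869e-04 5.03237693e-01 1.47244192e+00]
```

View pics/scene0.png

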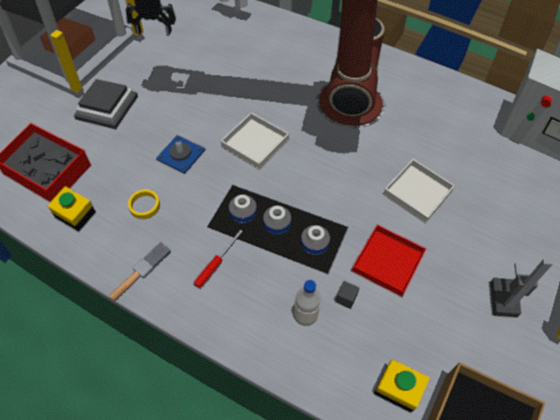

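View pics/top0.png

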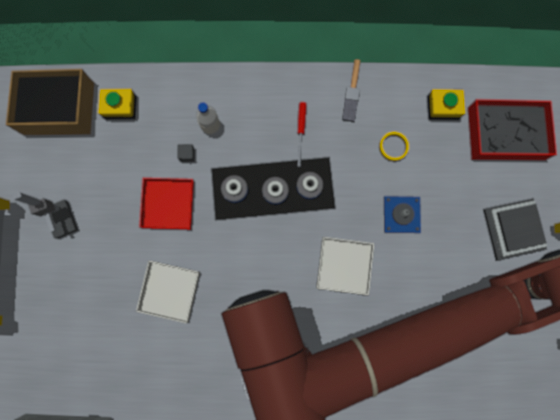

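The scene view shows the magazines at about (242,207), (277,218) and (316,238), the spindle at (180,152) and the red tray at (388,260). The top view has the magazines at (234,187), (275,189) and (310,184), the spindle at (404,213) and the tray at (167,203). The white trays are decoys, and so is the red bin with parts in it. Next I enlarge the targets.

Run:
```python
import cv2,numpy as np
s=cv2.imread("pics/scene0.png");t=cv2.imread("pics/top0.png")
def c(im,x,y,w,h,k): return cv2.resize(im[y:y+h,x:x+w],(400,300),interpolation=cv2.INTER_NEAREST)
a=np.vstack([np.hstack([c(t,205,145,136,102,3),c(t,372,188,64,48,6)]),np.hstack([c(s,212,182,136,102,3),c(s,150,130,64,48,6)])])
cv2.imwrite("pics/zoom.png",a)
```

```text
(no output)
```

View pics/zoom.png

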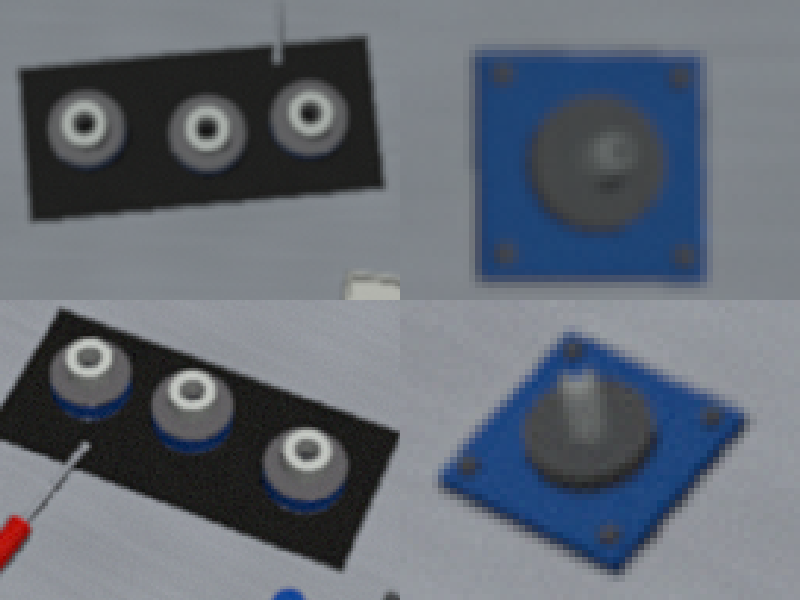

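The crops show bright neck rings with dark bores, the blue plate with a grey flange, and the shaft leaning away from the cameras. I'll triangulate the ring centres, the plate corners and the tray rim.

```bash
cat > lib.py <<'E'
import cv2,numpy as np
from station import viewer,status
def cam(n):
    d=viewer.get_image(n);f=210/np.tan(np.radians(d["fovy"])/2)
    d["K"]=np.array([[f,0,d["cx"]],[0,f,d["cy"]],[0,0,1]]);d["R"]=cv2.Rodrigues(np.array(d["rvec"]))[0]
    d["t"]=np.array(d["tvec"]).ravel();d["D"]=np.array(d["distortion"]);return d
def und(d,p): return cv2.undistortPoints(np.float64(p).reshape(-1,1,2),d["K"],d["D"]).reshape(-1,2)
def tri(a,pa,b,pb):
    P=[np.c_[d["R"],d["t"]] for d in(a,b)]
    X=cv2.triangulatePoints(P[0],P[1],und(a,pa).T,und(b,pb).T);return (X[:3]/X[3]).T
def plane(d,p,z):
    r=np.c_[und(d,p),np.ones(len(und(d,p)))]@d["R"];c=-d["R"].T@d["t"]
    return c+r*((z-c[2])/r[:,2])[:,None]
def proj(d,X): return cv2.projectPoints(np.float64(X).reshape(-1,1,3),np.array(d["rvec"]),d["t"],d["K"],d["D"])[0].reshape(-1,2)
def blobs(m,box,amin):
    x,y,w,h=box;z=np.zeros_like(m);z[y:y+h,x:x+w]=m[y:y+h,x:x+w]
    cs=cv2.findContours(z,cv2.RETR_EXTERNAL,cv2.CHAIN_APPROX_NONE)[0]
    return [c for c in cs if cv2.contourArea(c)>amin]
def rings(d,box,th=165):
    m=(d["img"].min(2)>th).astype(np.uint8)
    return np.array(sorted([cv2.fitEllipse(c)[0] for c in blobs(m,box,40)]))
def quad(m,box,amin):
    c=max(blobs(m,box,amin),key=cv2.contourArea);h=cv2.convexHull(c)
    for e in np.arange(.01,.2,.005):
        q=cv2.approxPolyDP(h,e*cv2.arcLength(h,True),True)
        if len(q)==4: return q.reshape(-1,2).astype(float)
E
python3 - <<'E'
from lib import *
s,t=cam("scene"),cam("top"); np.set_printoptions(precision=4,suppress=True)
rt,rs=rings(t,(213,158,120,60)),rings(s,(210,185,140,90)); print(rt,rs)
for perm in [rs]:
    if len(rt)==len(rs): print("necks",tri(t,rt,s,perm)); print(plane(t,rt,.057),plane(s,rs,.057))
def order(q,d,z):  # corners sorted by world angle
    X=plane(d,q,z);a=X-X.mean(0);i=np.argsort(np.arctan2(a[:,1],a[:,0]));return q[i],X[i]
for nm,f,bt,bs,z in(("tray",lambda i:(i[...,0]>90)&(i[...,1]<60)&(i[...,2]<60),(135,170,70,70),(345,220,90,80),.032),
                 ("plate",lambda i:(i[...,2].astype(int)>i[...,0]+40)&(i[...,2]>80),(375,190,60,55),(150,130,64,48),.012)):
    qt,Xt=order(quad(f(t["img"]).astype(np.uint8),bt,300),t,z);qs,Xs=order(quad(f(s["img"]).astype(np.uint8),bs,300),s,z)
    print(nm,"top",Xt,Xt.mean(0),"scene",Xs,Xs.mean(0),"tri",tri(t,qt,s,qs),tri(t,qt,s,qs).mean(0))
i=t["img"].astype(int);g=((i[...,2]-i[...,0])<25).astype(np.uint8)
for c in blobs(g,(393,202,24,24),100):
    e=cv2.fitEllipse(c);print("flange",e,plane(t,[e[0]],.024))
E
```

```text
[] [[241.9203 200.8649]
 [276.9342 212.0992]
 [315.8656 232.2867]]
tray top [[0.4193 0.2694 0.032 ]
 [0.561  0.2615 0.032 ]
 [0.5701 0.4076 0.032 ]
 [0.4276 0.4135 0.032 ]] [0.4945 0.338  0.032 ] scene [[0.424  0.2694 0.032 ]
 [0.582  0.2674 0.032 ]
 [0.5845 0.4094 0.032 ]
 [0.4281 0.41   0.032 ]] [0.5047 0.3391 0.032 ] tri [[0.4201 0.2696 0.0266]
 [0.5669 0.2653 0.0039]
 [0.5743 0.411  0.0138]
 [0.428  0.4115 0.033 ]] [0.4973 0.3394 0.0193]
plate top [[ 0.4123 -0.405   0.012 ]
 [ 0.5171 -0.4092  0.012 ]
 [ 0.52   -0.3067  0.012 ]
 [ 0.4156 -0.3035  0.012 ]] [ 0.4663 -0.3561  0.012 ] scene [[ 0.4149 -0.4111  0.012 ]
 [ 0.5206 -0.4101  0.012 ]
 [ 0.5225 -0.3038  0.012 ]
 [ 0.4162 -0.3039  0.012 ]] [ 0.4685 -0.3572  0.012 ] tri [[ 0.4139 -0.408   0.0118]
 [ 0.5183 -0.4112  0.0085]
 [ 0.5204 -0.3069  0.0079]
 [ 0.4158 -0.3039  0.0115]] [ 0.4671 -0.3575  0.0099]
flange ((402.8312683105469, 213.8097381591797), (19.842941284179688, 20.228519439697266), 119.18161010742188) [[ 0.465  -0.3555  0.024 ]]
```

Run:
```python
from lib import *
np.set_printoptions(precision=4,suppress=True)
s,t=cam("scene"),cam("top")
rs=rings(s,(210,185,140,90))
for th in(120,135,150):
    rt=rings(t,(218,165,110,48),th); print(th,rt.tolist())
    if len(rt)==3: print(tri(t,rt,s,rs),plane(t,rt,.057)[:,:2],plane(s,rs,.057)[:,:2])
i=t["img"].astype(int)
for k in(25,40):
    g=((i[...,2]-i[...,0])<k).astype(np.uint8)
    g=cv2.morphologyEx(g,cv2.MORPH_OPEN,np.ones((3,3),np.uint8))
    for c in blobs(g,(388,199,32,32),150):
        e=cv2.fitEllipse(c);print("flange",k,e,plane(t,[e[0]],.024))
# shaft tip in scene & top: bright grey inside flange
for d,b in((t,(396,204,18,18)),(s,(172,136,20,24))):
    j=d["img"].astype(int);x,y,w,h=b; print(j[y:y+h,x:x+w].min(2))
```

```text
120 [[232.93894958496094, 186.1040496826172], [274.8128967285156, 187.91954040527344], [309.9541015625, 182.6757049560547]]
[[0.5771 0.0524 0.1943]
 [0.536  0.0201 0.0571]
 [0.5419 0.0252 0.027 ]] [[ 0.541   0.1414]
 [ 0.5358  0.0207]
 [ 0.5512 -0.0806]] [[ 0.5517 -0.0818]
 [ 0.5362  0.0195]
 [ 0.541   0.1398]]
135 [[232.87200927734375, 186.1703643798828], [274.61212158203125, 187.8380889892578], [309.935302734375, 182.62078857421875]]
[[0.577  0.0525 0.1943]
 [0.5363 0.0205 0.0576]
 [0.5421 0.0252 0.0272]] [[ 0.5408  0.1416]
 [ 0.536   0.0213]
 [ 0.5514 -0.0805]] [[ 0.5517 -0.0818]
 [ 0.5362  0.0195]
 [ 0.541   0.1398]]
150 [[232.9704132080078, 186.11488342285156], [274.7106018066406, 187.89138793945312], [309.9581298828125, 182.83172607421875]]
[[0.577  0.0524 0.1942]
 [0.5361 0.0203 0.0573]
 [0.5416 0.0251 0.0264]] [[ 0.541   0.1413]
 [ 0.5358  0.021 ]
 [ 0.5508 -0.0806]] [[ 0.5517 -0.0818]
 [ 0.5362  0.0195]
 [ 0.541   0.1398]]
flange 25 ((402.8312683105469, 213.8097381591797), (19.842941284179688, 20.228519439697266), 119.18161010742188) [[ 0.465  -0.3555  0.024 ]]
flange 40 ((4
[... 2819 characters left out ...]
  67  61
   48  32]
 [ 71  69  70  74  69  75  80  85  84  79  73  69  69  69  72  73  70  56
   42  31]
 [ 71  70  70  70  73  70  73  73  74  75  68  70  69  68  72  70  63  47
   33  30]
 [ 71  73  68  71  71  68  68  70  68  74  66  69  69  72  70  65  51  37
   30  29]
 [ 65  73  70  68  69  72  71  74  70  69  73  70  73  69  66  55  41  36
   32  35]
 [ 56  62  72  72  71  70  66  69  72  69  69  67  66  55  50  41  31  34
   36  35]
 [ 42  48  58  59  64  67  68  68  65  63  64  59  54  42  38  37  33  35
   26  31]
 [ 33  31  42  47  47  48  55  53  51  50  41  36  41  39  33  33  33  32
   30  34]
 [ 29  31  33  37  28  36  38  35  39  37  33  36  33  30  35  25  29  33
   26  25]]
```

```bash
python3 -m jog '[[0,0,0.985,0,0,0,1],[0,0,0.985,0,0,0,1],[0,0,0.985,0,0,0,1],[0,0,0.985,0,0,0,1],[0,0,0.985,0,0,0,1]]' 40
python3 -m jog '[[0,0,0,0.572,-0.95,0,1],[0,0,0,0.572,-0.95,0,1],[0,0,0,0.572,-0.95,0,1],[0,0,0,0.572,-0.95,0,1],[0,0,0,0.572,-0.95,0,1]]'
python3 -m jog '[[0,0,0,0.572,-0.95,0,1],[0,0,0,0.572,-0.95,0,1],[0,0,0,0.572,-0.95,0,1],[0,0,0,0.572,-0.95,0,1],[0,0,0,0.572,-0.95,0,1]]'
python3 -m jog '[[0,0,0,0.572,-0.95,0,1],[0,0,0,0.572,-0.95,0,1],[0,0,0,0.572,-0.95,0,1],[0,0,0,0,0,0,1],[0,0,0,0,0,0,1]]'
```

```text
t: 0.92
tool_pos: [0.2604, -0.5681, 0.1951]
tool_rot: [-3.141, 0.004, 0.0]
contact_force: [0.3, -0.2, 0.6]
opening: 0.0849
grip_force: 0.0
t: 1.55
tool_pos: [0.3467, -0.4247, 0.1953]
tool_rot: [3.142, -0.0, 0.0]
contact_force: [0.8, -0.1, -0.2]
opening: 0.0855
grip_force: 0.0
t: 2.17
tool_pos: [0.4325, -0.2822, 0.1954]
tool_rot: [3.141, -0.0, 0.0]
contact_force: [-0.6, -1.1, -0.5]
opening: 0.0854
grip_force: 0.0
t: 2.8
tool_pos: [0.4833, -0.1979, 0.1953]
tool_rot: [3.141, 0.0, -0.0]
contact_force: [-0.5, -0.3, 0.7]
opening: 0.0856
grip_force: 0.0
```

```bash
python3 -m jog '[[0,0,0,0.567,-0.975,0.4,1],[0,0,0,0.567,-0.975,0.4,1],[0,0,0,0.567,-0.975,0.4,1],[0,0,0,0.567,-0.975,0.4,1],[0,0,0,0,0,0,1]]'
python3 -m jog '[[0,0,0,0,0,0.73,1],[0,0,0,0,0,0.73,1],[0,0,0,0,0,0.73,1],[0,0,0,0,0,0.73,1],[0,0,0,0,0,0.73,1]]'
python3 -m jog '[[0,0,0,0,0,0,-1],[0,0,0,0,0,0,-1],[0,0,0,0,0,0,-1],[0,0,0,0,0,0,-1],[0,0,0,0,0,0,-1]]' 40
```

```text
t: 3.42
tool_pos: [0.551, -0.0801, 0.1459]
tool_rot: [-3.141, -0.002, 0.004]
contact_force: [-0.6, -0.7, 0.4]
opening: 0.0854
grip_force: 0.0
t: 4.05
tool_pos: [0.5514, -0.0826, 0.0378]
tool_rot: [3.141, -0.003, 0.001]
contact_force: [0.3, -0.0, -0.3]
opening: 0.0855
grip_force: 0.0
t: 4.68
tool_pos: [0.5518, -0.0807, 0.0383]
tool_rot: [3.141, 0.0, 0.001]
contact_force: [0.3, 0.8, 0.0]
opening: -0.0001
grip_force: 0.0
```

Run:
```python
from lib import *
s,t=cam("scene"),cam("top")
a=cv2.resize(s["img"][150:290,190:370],(400,311));b=cv2.resize(t["img"][120:260,190:370],(400,311))
cv2.imwrite("pics/miss.png",np.hstack([a,b])[:,:,::-1])
```

```text
(no output)
```

View pics/miss.png

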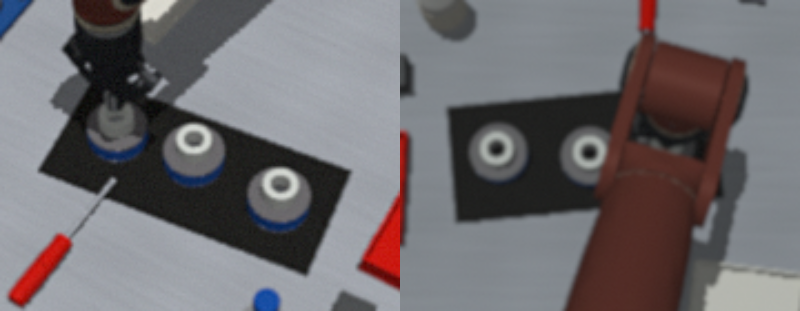

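```bash
python3 -m jog '[[0,0,0,0,0,0,-1],[0,0,0,0,0,0,-1]]' 40
python3 - <<'E'
from lib import *
s=cam("scene");o=status.get_obs();print(o["opening"],o["grip_force"],o["contact_force"],o["t"])
cv2.imwrite("pics/miss2.png",cv2.resize(s["img"][150:240,200:320],(800,600),interpolation=cv2.INTER_CUBIC)[:,:,::-1])
E
```

```text
t: 5.03
tool_pos: [0.5515, -0.0806, 0.0378]
tool_rot: [-3.142, -0.0, 0.0]
contact_force: [-0.8, 0.0, 0.1]
opening: 0.0003
grip_force: 0.0
5.713236627737778e-06 0.0 [-0.85520379  0.33352621 -0.037472  ] 5.075
```

View pics/miss2.png

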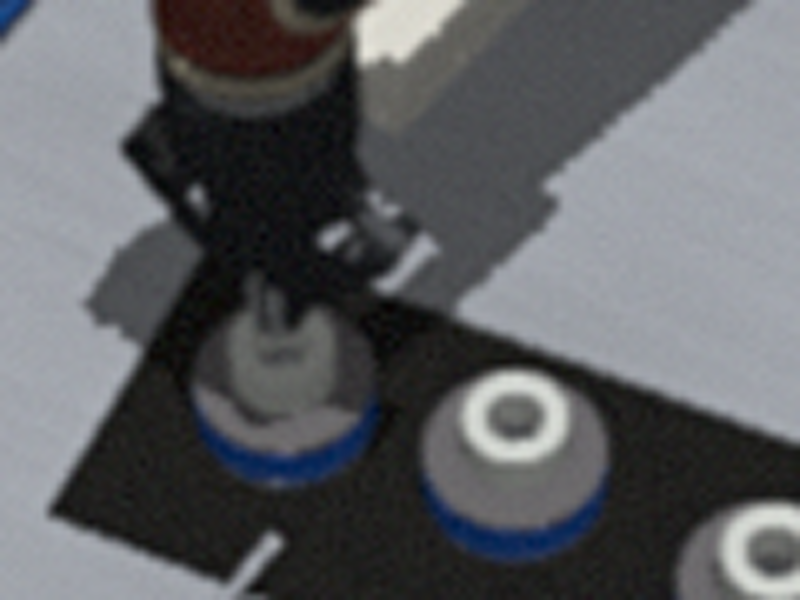

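The gripper stands over magazine C, but the fingers have shut completely and the magazine is unmoved. The fingertips sit at about scene (241,199), against the back half of the ring. I'll compare that with where the TCP should project.

Run:
```python
from lib import *
np.set_printoptions(precision=4,suppress=True)
s=cam("scene");o=status.get_obs();p=np.array(o["tool_pos"])
print("cam centre",-s["R"].T@s["t"])
for z in(.0,.038,.05,.057,.065,.08): print(z,proj(s,[p[0],p[1],z]), (proj(s,[p[0],p[1],z])-[200,150])*6.667)
t0,s0=cv2.imread("pics/top0.png"),cv2.imread("pics/scene0.png")
t=cam("top");t["img"]=t0;s["img"]=s0
rt=rings(t,(218,165,110,48),135);rs=rings(s,(210,185,140,90))[::-1];print(tri(t,rt,s,rs))
for c in blobs((s0.min(2)>165).astype(np.uint8),(210,185,140,90),40): print(cv2.fitEllipse(c))
# wall tool: wrist body pixels
```

```text
cam centre [1.2158 0.3956 1.2386]
0.0 [[243.2581 212.4995]] [[288.4014 416.6841]]
0.038 [[242.594  204.9455]] [[283.974  366.3219]]
0.05 [[242.3788 202.4915]] [[282.5395 349.9606]]
0.057 [[242.2521 201.0442]] [[281.6944 340.312 ]]
0.065 [[242.1061 199.3759]] [[280.7211 329.1894]]
0.08 [[241.829 196.206]] [[278.8741 308.0554]]
[[ 0.541   0.1407  0.0576]
 [ 0.5363  0.0204  0.0576]
 [ 0.5515 -0.081   0.0575]]
((315.9556884765625, 232.29019165039062), (12.722894668579102, 14.621586799621582), 99.85092163085938)
((276.9336242675781, 212.10525512695312), (12.011930465698242, 14.252700805664062), 87.63496398925781)
((241.92030334472656, 200.8649139404297), (11.716869354248047, 14.119515419006348), 86.18003845214844)
```

```bash
python3 -m jog '[[0,0,0,0,0,-1,-1],[0,0,0,0,0,-1,-1],[0,0,0,0,0,-1,-1],[0,0,0,0,0,0,-1],[0,0,0,0,0,0,-1]]' 40
python3 - <<'E'
from lib import *
s=cam("scene");o=status.get_obs();q=proj(s,o["tool_pos"])[0];print(q,o["tool_pos"])
print(rings(s,(210,185,140,90)))
im=s["img"].copy()
im=cv2.resize(im[120:225,190:330],(800,600),interpolation=cv2.INTER_CUBIC);k=800/140
cv2.circle(im,(int((q[0]-190+.5)*k),int((q[1]-120+.5)*k)),4,(255,0,255),-1)
cv2.imwrite("pics/up.png",im[:,:,::-1])
E
```

```text
t: 5.8
tool_pos: [0.5509, -0.0805, 0.1267]
tool_rot: [-3.141, 0.0, 0.002]
contact_force: [-0.4, -0.5, -1.4]
opening: 0.0001
grip_force: 0.0
[241.22601761 185.89260814] [ 0.55051796 -0.08036697  0.12604506]
[[276.88952637 212.1446228 ]
 [315.85040283 232.35522461]]
```

View pics/up.png

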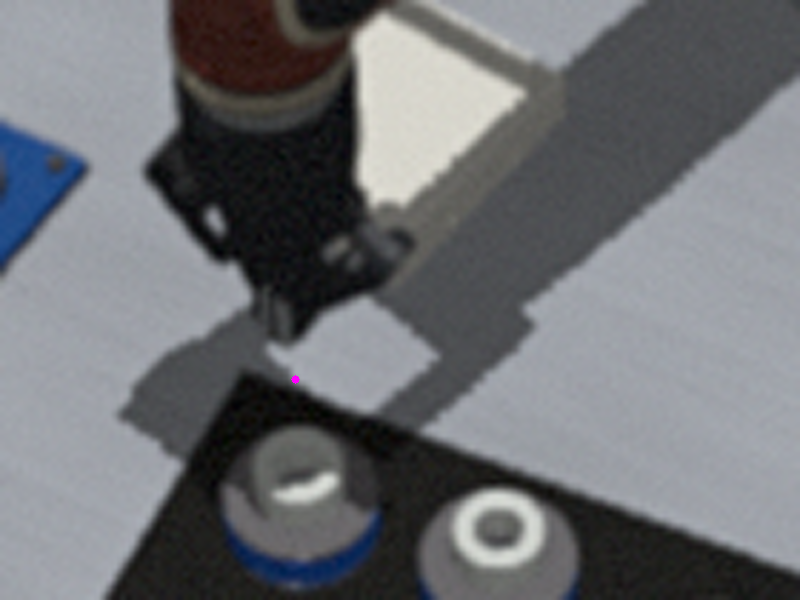

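The magenta dot marks the projected TCP at crop (295,380). The visible tips end at (285,340), roughly 7 px (about 33 mm) higher, and the magazine hasn't moved. I'll check the real tip height by touching free bench gently.

```bash
python3 -m jog '[[0,0,0,-0.9,-0.35,0,-1],[0,0,0,-0.9,-0.35,0,-1],[0,0,0,-0.9,-0.35,0,-1],[0,0,0,-0.9,-0.35,0,-1],[0,0,0,-0.9,-0.35,0,-1]]'
python3 -m jog '[[0,0,0,0,0,1,-1],[0,0,0,0,0,1,-1],[0,0,0,0,0,1,-1],[0,0,0,0,0,0.2,-1],[0,0,0,0,0,0,-1]]'
python3 - <<'E'
from lib import *
np.set_printoptions(precision=4,suppress=True)
s=cam("scene");t=cam("top");p=np.array(status.get_obs()["tool_pos"])
for z in(0,.02,.04,.055): print(z,proj(s,[p[0],p[1],z])[0],proj(t,[p[0],p[1],z])[0])
a=cv2.resize(s["img"][100:220,170:330],(400,300),interpolation=cv2.INTER_CUBIC);b=cv2.resize(t["img"][150:270,220:380],(400,300),interpolation=cv2.INTER_CUBIC)
q=proj(s,p)[0];cv2.circle(a,(int((q[0]-170+.5)*2.5),int((q[1]-100+.5)*2.5)),2,(255,0,255),-1)
cv2.imwrite("pics/tip.png",np.hstack([a,b])[:,:,::-1])
E
```

```text
t: 6.48
tool_pos: [0.4146, -0.0276, 0.1259]
tool_rot: [-3.141, 0.0, 0.005]
contact_force: [0.7, -0.0, 0.2]
opening: -0.0001
grip_force: 0.0
t: 7.1
tool_pos: [0.416, -0.028, 0.0313]
tool_rot: [-3.141, 0.0, 0.003]
contact_force: [-0.7, -0.3, -0.7]
opening: 0.0002
grip_force: 0.0
0 [282.5411 186.4643] [291.5164 230.8792]
0.02 [282.6358 182.3788] [291.6858 230.1939]
0.04 [282.7326 178.2046] [291.8597 229.4905]
0.055 [282.8064 175.0142] [291.9931 228.9506]
```

View pics/tip.png

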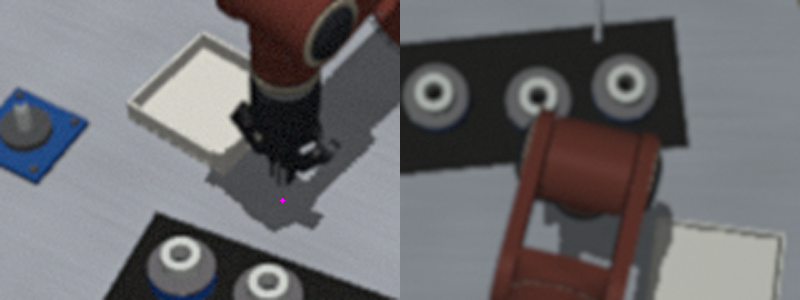

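The tip ends about 16 crop px above the projected TCP, so again it stands about 30 mm above the reported position. Probing downward.

```bash
f(){ grep -E 'tool_pos|contact'; }
python3 -m jog '[[0,0,0,0,0,0.4,-1],[0,0,0,0,0,0.4,-1],[0,0,0,0,0,0,-1]]'|f
python3 -m jog '[[0,0,0,0,0,0.1,-1],[0,0,0,0,0,0.1,-1],[0,0,0,0,0,0,-1]]'|f
python3 -m jog '[[0,0,0,0,0,0.1,-1],[0,0,0,0,0,0,-1]]'|f
```

```text
tool_pos: [0.4152, -0.0278, 0.0063]
contact_force: [-0.1, -0.3, -0.2]
tool_pos: [0.4165, -0.0281, 0.0017]
contact_force: [0.2, -0.4, 1.0]
tool_pos: [0.4164, -0.0281, -0.0014]
contact_force: [-0.1, 0.1, -0.2]
```

```bash
f(){ grep -E 'tool_pos|contact'; }
python3 -m jog '[[0,0,0,0,0,0.15,-1],[0,0,0,0,0,0,-1]]'|f
python3 -m jog '[[0,0,0,0,0,0.15,-1],[0,0,0,0,0,0,-1]]'|f
python3 -m jog '[[0,0,0,0,0,0.15,-1],[0,0,0,0,0,0,-1]]'|f
```

```text
tool_pos: [0.4161, -0.028, -0.0062]
contact_force: [-0.9, 0.6, -0.4]
tool_pos: [0.4161, -0.028, -0.0107]
contact_force: [0.3, 0.7, -0.2]
tool_pos: [0.4161, -0.028, -0.0152]
contact_force: [-0.4, 0.4, 0.3]
```

```bash
f(){ grep -E 'tool_pos|contact'; }
python3 -m jog '[[0,0,0,0,0,0.12,-1],[0,0,0,0,0,0,-1]]'|f
python3 -m jog '[[0,0,0,0,0,0.1,-1],[0,0,0,0,0,0,-1]]'|f
python3 -m jog '[[0,0,0,0,0,0.1,-1],[0,0,0,0,0,0,-1]]'|f
```

```text
tool_pos: [0.4162, -0.0281, -0.0186]
contact_force: [0.2, 0.0, -1.5]
tool_pos: [0.4163, -0.0281, -0.0216]
contact_force: [0.6, 0.2, -0.5]
tool_pos: [0.4163, -0.0281, -0.0246]
contact_force: [0.1, 0.0, 0.1]
```

```bash
f(){ grep -E 'tool_pos|contact'; }
python3 -m jog '[[0,0,0,0,0,0.07,-1],[0,0,0,0,0,0,-1]]'|f
python3 -m jog '[[0,0,0,0,0,0.07,-1],[0,0,0,0,0,0,-1]]'|f
```

```text
tool_pos: [0.4164, -0.0281, -0.0266]
contact_force: [0.0, -0.1, -0.6]
tool_pos: [0.4163, -0.0281, -0.0287]
contact_force: [-0.3, -0.1, -0.4]
```

```bash
f(){ grep -E 'tool_pos|contact'; }
python3 -m jog '[[0,0,0,0,0,0.07,-1],[0,0,0,0,0,0,-1]]'|f
python3 -m jog '[[0,0,0,0,0,0.07,-1],[0,0,0,0,0,0,-1]]'|f
python3 - <<'E'
from lib import *
s=cam("scene");b=s["img"][150:205,265:305];p=np.array(status.get_obs()["tool_pos"])
print(proj(s,p)[0],proj(s,[p[0],p[1],0])[0])
print(b[20:50,5:32].min(2))
E
```

```text
tool_pos: [0.4163, -0.0281, -0.0308]
contact_force: [-0.2, -0.9, -0.2]
tool_pos: [0.4163, -0.0281, -0.0329]
contact_force: [-0.2, -0.4, -0.2]
[282.62984775 192.78124568] [282.78555869 186.25812401]
[[  8  15  37  39  26  15  19  18   9  16  15  19  21  15  19  12  19  12
   18   9  21  15  11  12  14  19  35]
 [ 20  15  20  24  12  14  19  12  15  16  15   8  19  17  19  16  14  14
   23  16  16  17  27  55  55  40  39]
 [ 34  16  15  11  22  18  26  20  14  23  23  19  19  11   9  13   9  13
   20  19  15  33  65 109 116  63  43]
 [ 53  27  10  14  18  14  16  14  22  22  19  13  13  15  18  17  15  14
    9  27  38  56  95 126 101  55  37]
 [ 68  47  24  23  13  18  18  15  16  18  17  17  18  22  19  23  18  16
   24  40  59  64  66  71  61  52  48]
 [ 76  67  49  32  29  36  27  15  16  14  14  19   7  12  12  11  17  22
   18  25  46  44  29  29  47  69  56]
 [ 80  76  70  63  63  64  45  24  20  15  23  23   8  18  22  11  21  18
   14  26  24  17  13  24  48  64  51]
 [ 74  77  77  75  75  72  62  31  15  19  19  16   8  18  15  15  15  20
   20  14  23   4  16  18  30  37  25
[... 1788 characters left out ...]
 140 142 129 100  97]
 [154 150 153 153 153 155 156 152 132 100  90  91 110 135 141 146 154 155
  159 155 156 155 153 159 151 146 141]
 [157 153 152 150 149 150 154 151 149 143 142 141 146 153 153 152 149 154
  153 156 153 156 157 157 154 154 155]
 [156 158 154 156 151 151 152 149 152 154 153 153 155 151 149 150 150 149
  151 151 153 152 153 156 153 156 157]
 [147 153 156 156 154 154 153 149 152 150 148 147 148 149 152 152 150 151
  150 148 152 153 155 152 154 152 155]
 [105 132 142 146 151 158 154 153 154 149 153 149 150 146 148 149 152 151
  149 149 150 148 151 150 153 155 152]
 [ 55  71  87 104 133 146 149 155 152 155 149 152 150 148 150 149 149 149
  151 151 152 153 150 150 152 152 148]]
```

```bash
f(){ grep -E 'tool_pos|contact'; }
python3 -m jog '[[0,0,0,0,0,0.06,-1],[0,0,0,0,0,0,-1]]'|f
python3 -m jog '[[0,0,0,0,0,0.06,-1],[0,0,0,0,0,0,-1]]'|f
```

```text
tool_pos: [0.4164, -0.0281, -0.0347]
contact_force: [-0.4, 0.5, 0.3]
tool_pos: [0.4168, -0.0282, -0.036]
contact_force: [-1.1, 0.7, 2.2]
```

Touch came at a reported z of about -0.0355, so the true tip height is the reported z plus 35.5 mm. I'll regrasp magazine C with that correction: true 0.038 means reported 0.0025.

```bash
python3 -m jog '[[0,0,0,0,0,-0.833,-1],[0,0,0,0,0,-0.833,1],[0,0,0,0,0,-0.833,1],[0,0,0,0,0,-0.833,1],[0,0,0,0,0,0,1]]' 40 |grep -E "t:|pos|force"
python3 -m jog '[[0,0,0,0.9,0.353,0,1],[0,0,0,0.9,0.353,0,1],[0,0,0,0.9,0.353,0,1],[0,0,0,0.9,0.353,0,1],[0,0,0,0.9,0.353,0,1]]'|grep -E "pos|force"
python3 -m jog '[[0,0,0,0,0,0,1],[0,0,0,0,0,0.683,1],[0,0,0,0,0,0.683,1],[0,0,0,0,0,0.683,1],[0,0,0,0,0,0,1]]'|grep -E "pos|force"
python3 -m jog '[[0,0,0,0,0,0,-1],[0,0,0,0,0,0,-1],[0,0,0,0,0,0,-1],[0,0,0,0,0,0,-1]]' 40
```

```text
t: 11.88
tool_pos: [0.4183, -0.0286, 0.0656]
tool_rot: [3.14, 0.0, 0.007]
contact_force: [-0.1, 0.9, -0.7]
grip_force: 0.0
tool_pos: [0.5513, -0.0811, 0.0613]
contact_force: [-0.0, -0.3, 0.9]
grip_force: 0.0
tool_pos: [0.548, -0.0799, -0.0016]
contact_force: [-0.7, 0.5, -0.8]
grip_force: 0.0
t: 13.62
tool_pos: [0.5524, -0.0815, 0.0036]
tool_rot: [3.141, 0.0, 0.003]
contact_force: [-1.4, -0.3, 6.8]
opening: 0.0425
grip_force: 40.8
```

```bash
python3 -m jog '[[0,0,0,0,0,-0.3,-1],[0,0,0,0,0,-0.5,-1],[0,0,0,0,0,-0.5,-1],[0,0,0,0,0,0,-1],[0,0,0,0,0,0,-1]]'
for i in 1 2 3 4; do python3 -m jog '[[0,0,0,0,0,0,-1]]'|grep contact; done
python3 - <<'E'
from lib import *
o=status.get_obs();print(o["contact_force"],o["wrist_torque"],o["effort"][1:3],o["tool_pos"])
s=cam("scene");print(rings(s,(210,165,140,110)))
E
```

```text
t: 14.25
tool_pos: [0.5513, -0.081, 0.0411]
tool_rot: [-3.142, -0.0, 0.0]
contact_force: [0.3, 1.0, -6.3]
opening: 0.0429
grip_force: 41.5
contact_force: [-1.7, -0.2, -5.1]
contact_force: [0.6, 0.4, -5.4]
contact_force: [0.2, 0.3, -5.8]
contact_force: [-0.8, -0.1, -5.5]
[-0.77100054 -0.06895284 -5.5121312 ] [ 0.01148961 -0.05158483 -0.00442421] [-37.95171618 -36.07844353] [ 0.55148979 -0.08106637  0.0410716 ]
[[276.85748291 212.1177063 ]
 [315.79898071 232.34686279]]
```

Mean is about -5.5 N, so this one (magazine C) is the full magazine. I'll refine the spindle axis while moving there.

```bash
python3 -m jog '[[0,0,0,-0.3,1,-0.5,-1],[0,0,0,-0.3,1,-0.5,-1],[0,0,0,-0.3,1,-0.5,-1],[0,0,0,-0.3,1,-0.5,-1],[0,0,0,-0.3,1,0,-1]]' |grep -E "t:|pos|force"
python3 - <<'E'
from lib import *
np.set_printoptions(precision=4,suppress=True)
s=cam("scene");t=cam("top");t["img"]=cv2.imread("pics/top0.png")[:,:,::-1];s["img"]=cv2.imread("pics/scene0.png")[:,:,::-1]
print("tip",tri(t,[[406.7,211.6]],s,[[178.2,142.8]]),plane(t,[[406.7,211.6]],.064),plane(s,[[178.2,142.8]],.064))
# subpixel: blueness-weighted plate+flange (filled quad) via hull moments
for d,b,z in((t,(378,192,50,46),.012),(s,(152,131,58,46),.012)):
    i=d["img"].astype(int)
    for k in(30,50,70):
        c=max(blobs(((i[...,2]-i[...,0])>k).astype(np.uint8),b,200),key=cv2.contourArea);h=cv2.convexHull(c);m=cv2.moments(h)
        print(k,cv2.contourArea(h),plane(d,[[m["m10"]/m["m00"],m["m01"]/m["m00"]]],z))
# predicted pixel of flange top circle vs measured hole in the plate, top view
c=max(blobs(((t["img"].astype(int)[...,2]-t["img"][...,0])<50).astype(np.uint8),(386,197,36,33),100),key=cv2.contourArea)
e=cv2.fitEllipse(c);print(e,plane(t,[e[0]],.024))
E
```

```text
t: 15.42
tool_pos: [0.5074, -0.2327, 0.1032]
tool_rot: [3.14, 0.0, 0.005]
contact_force: [0.8, -0.7, -5.8]
grip_force: 42.2
tip [[ 0.4666 -0.3583  0.0569]] [[ 0.466  -0.3573  0.064 ]] [[ 0.4708 -0.3529  0.064 ]]
30 1293.0 [[ 0.466  -0.3559  0.012 ]]
50 1195.5 [[ 0.4649 -0.357   0.012 ]]
70 1114.5 [[ 0.465  -0.3546  0.012 ]]
30 1015.5 [[ 0.4691 -0.3557  0.012 ]]
50 964.5 [[ 0.4697 -0.355   0.012 ]]
70 903.0 [[ 0.4703 -0.3551  0.012 ]]
((402.8298645019531, 213.6157684326172), (21.28399085998535, 21.604907989501953), 123.48358917236328) [[ 0.4655 -0.3555  0.024 ]]
```

```bash
python3 -m jog '[[0,0,0,-0.263,0.835,0,-1],[0,0,0,-0.263,0.835,0,-1],[0,0,0,-0.263,0.835,0,-1],[0,0,0,-0.263,0.835,0,-1],[0,0,0,-0.263,0.835,0,-1]]' |grep -E "t:|pos|force"
python3 -m jog '[[0,0,0,0,0,0,-1],[0,0,0,0,0,0.5,-1],[0,0,0,0,0,0.5,-1],[0,0,0,0,0,0,-1]]' |grep -E "t:|pos|force"
python3 - <<'E'
from lib import *
s=cam("scene");t=cam("top");p=np.array(status.get_obs()["tool_pos"]);print(p)
a=cv2.resize(s["img"][95:185,130:250],(400,300),interpolation=cv2.INTER_CUBIC);b=cv2.resize(t["img"][165:255,350:470],(400,300),interpolation=cv2.INTER_CUBIC)
cv2.imwrite("pics/over.png",np.hstack([a,b])[:,:,::-1])
E
```

```text
t: 16.15
tool_pos: [0.467, -0.3564, 0.1008]
tool_rot: [-3.141, -0.001, 0.0]
contact_force: [0.9, 0.0, -6.0]
grip_force: 42.4
t: 16.65
tool_pos: [0.4656, -0.354, 0.0679]
tool_rot: [-3.137, -0.002, 0.007]
contact_force: [-0.4, 0.3, -5.3]
grip_force: 42.4
[ 0.46696477 -0.35556766  0.07039568]
```

View pics/over.png

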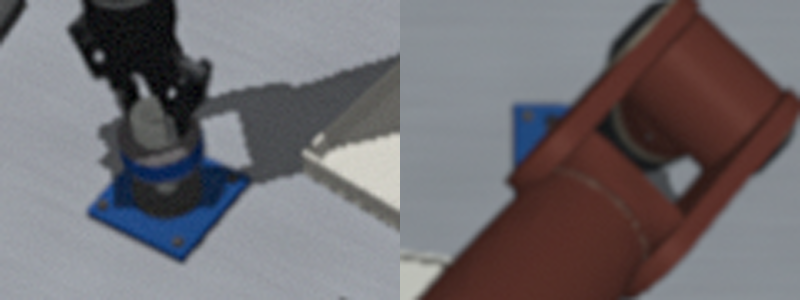

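The magazine hangs over the spindle, with the shaft visible under the drum at crop (165,190), and it looks centred. Lowering in steps while watching the side forces.

```bash
f(){ grep -E "t:|pos|contact"; }
python3 -m jog '[[0,0,0,0,0,0.35,-1],[0,0,0,0,0,0,-1]]' |f
python3 -m jog '[[0,0,0,0,0,0.15,-1],[0,0,0,0,0,0,-1]]' |f
python3 -m jog '[[0,0,0,0,0,0.1,-1],[0,0,0,0,0,0,-1]]' |f
```

```text
t: 17.0
tool_pos: [0.4665, -0.3557, 0.0596]
tool_rot: [-3.14, -0.0, 0.002]
contact_force: [0.1, -0.1, -6.6]
t: 17.25
tool_pos: [0.4669, -0.3562, 0.0558]
tool_rot: [-3.141, 0.0, 0.001]
contact_force: [0.2, 1.3, -5.1]
t: 17.5
tool_pos: [0.4669, -0.3562, 0.0529]
tool_rot: [-3.141, 0.0, 0.001]
contact_force: [-0.3, -0.0, -5.9]
```

```bash
f(){ grep -E "t:|pos|contact"; }
python3 -m jog '[[0,0,0,0,0,0.2,-1],[0,0,0,0,0,0,-1]]' |f
python3 -m jog '[[0,0,0,0,0,0.3,-1],[0,0,0,0,0,0,-1]]' |f
python3 -m jog '[[0,0,0,0,0,0.2,-1],[0,0,0,0,0,0,-1]]' |f
```

```text
t: 17.75
tool_pos: [0.4666, -0.3558, 0.0463]
tool_rot: [-3.14, -0.0, 0.002]
contact_force: [-0.0, 0.4, -6.4]
t: 18.0
tool_pos: [0.4664, -0.3557, 0.0369]
tool_rot: [-3.14, -0.0, 0.003]
contact_force: [0.0, -1.3, -7.0]
t: 18.25
tool_pos: [0.4667, -0.3559, 0.0314]
tool_rot: [-3.141, -0.0, 0.002]
contact_force: [-0.5, -0.4, -5.6]
```

```bash
f(){ grep -E "t:|pos|contact"; }
python3 -m jog '[[0,0,0,0,0,0.12,-1],[0,0,0,0,0,0,-1]]' |f
python3 -m jog '[[0,0,0,0,0,0.07,-1],[0,0,0,0,0,0,-1]]' |f
python3 -m jog '[[0,0,0,0,0,0.06,-1],[0,0,0,0,0,0,-1]]' |f
```

```text
t: 18.5
tool_pos: [0.4669, -0.3561, 0.0282]
tool_rot: [-3.141, -0.0, 0.001]
contact_force: [0.2, -0.1, -4.8]
t: 18.75
tool_pos: [0.467, -0.3562, 0.0263]
tool_rot: [-3.141, -0.0, 0.0]
contact_force: [0.2, -1.0, -5.7]
t: 19.0
tool_pos: [0.4672, -0.3565, 0.0248]
tool_rot: [3.141, 0.0, 0.0]
contact_force: [0.3, -0.0, -4.8]
```

```bash
f(){ grep -E "t:|pos|contact"; }
python3 -m jog '[[0,0,0,0,0,0.04,-1],[0,0,0,0,0,0,-1]]' |f
python3 -m jog '[[0,0,0,0,0,0.04,-1],[0,0,0,0,0,0,-1]]' |f
```

```text
t: 19.25
tool_pos: [0.4673, -0.3565, 0.0247]
tool_rot: [3.141, 0.0, 0.0]
contact_force: [-4.6, 3.0, 4.8]
t: 19.5
tool_pos: [0.4673, -0.3565, 0.0246]
tool_rot: [-3.141, -0.0, 0.0]
contact_force: [-6.3, 6.6, 11.0]
```

The magazine is seated on the flange: the load turned upward at a reported z of 0.0247. Releasing it and going to magazine B in the middle.

```bash
f(){ grep -E "t:|pos|force"; }
python3 -m jog '[[0,0,0,0,0,-0.05,1],[0,0,0,0,0,0,1],[0,0,0,0,0,0,1],[0,0,0,0,0,-0.8,1],[0,0,0,0,0,-0.8,1]]' |f
python3 -m jog '[[0,0,0,0.177,-0.966,0,1],[0,0,0,0.177,-0.966,0,1],[0,0,0,0.177,-0.966,0,1],[0,0,0,0.177,-0.966,0,1],[0,0,0,0.177,-0.966,0,1]]' |f
python3 -m jog '[[0,0,0,0.177,-0.966,0,1],[0,0,0,0.177,-0.966,0,1],[0,0,0,0.177,-0.966,0,1],[0,0,0,0.177,-0.966,0,1],[0,0,0,0.177,-0.966,0,1]]' |f
python3 -m jog '[[0,0,0,0.177,-0.966,0,1],[0,0,0,0.177,-0.966,0,1],[0,0,0,0.177,-0.966,0,1],[0,0,0,0,0,0,1],[0,0,0,0,0,0,1]]' |f
python3 - <<'E'
from lib import *
s=cam("scene");t=cam("top")
for d,b,th in((s,(150,110,60,70),150),(t,(385,180,50,50),120)):
    r=rings(d,b,th); print(r,plane(d,r,.078) if len(r) else "")
E
```

```text
t: 20.12
tool_pos: [0.4668, -0.3561, 0.0717]
tool_rot: [-3.141, 0.0, 0.001]
contact_force: [0.6, -0.5, -0.1]
grip_force: 0.0
t: 20.75
tool_pos: [0.4938, -0.2106, 0.0717]
tool_rot: [3.141, -0.0, 0.001]
contact_force: [0.2, -0.2, -0.6]
grip_force: 0.0
t: 21.38
tool_pos: [0.5204, -0.0656, 0.0717]
tool_rot: [3.141, -0.0, 0.001]
contact_force: [-0.1, 0.2, 0.3]
grip_force: 0.0
t: 22.0
tool_pos: [0.536, 0.02, 0.0716]
tool_rot: [3.141, 0.0, -0.0]
contact_force: [-1.0, -0.5, -0.2]
grip_force: 0.0
[[179.50453186 144.50094604]] [[ 0.48317866 -0.33674384  0.078     ]]
[[407.25701904 210.69779968]
 [412.42840576 201.34860229]] [[ 0.4666715  -0.35549468  0.078     ]
 [ 0.49355888 -0.37147497  0.078     ]]
```

```bash
f(){ grep -E "t:|pos|force|opening"; }
python3 -m jog '[[0,0,0,0,0,0.745,1],[0,0,0,0,0,0.745,1],[0,0,0,0,0,0.745,1],[0,0,0,0,0,0,1],[0,0,0,0,0,0,1]]' |f
python3 -m jog '[[0,0,0,0,0,0,-1],[0,0,0,0,0,0,-1],[0,0,0,0,0,0,-1],[0,0,0,0,0,0,-1]]' 40|f
python3 -m jog '[[0,0,0,0,0,-0.3,-1],[0,0,0,0,0,-0.5,-1],[0,0,0,0,0,-0.5,-1],[0,0,0,0,0,0,-1],[0,0,0,0,0,0,-1]]'|f
for i in 1 2 3 4; do python3 -m jog '[[0,0,0,0,0,0,-1]]'|grep contact; done
python3 - <<'E'
from lib import *
s=cam("scene");t=cam("top");p=np.array([.467,-.3563,.078])
print(proj(s,p),proj(t,p))
a=cv2.resize(s["img"][115:175,140:220],(400,300),interpolation=cv2.INTER_CUBIC);b=cv2.resize(t["img"][185:245,365:445],(400,300),interpolation=cv2.INTER_CUBIC)
cv2.imwrite("pics/seat.png",np.hstack([a,b])[:,:,::-1])
E
```

```text
t: 22.72
tool_pos: [0.5367, 0.0199, 0.0056]
tool_rot: [3.141, -0.001, 0.002]
contact_force: [0.4, 0.0, -0.8]
opening: 0.0856
grip_force: 0.0
t: 23.22
tool_pos: [0.5369, 0.0202, 0.0059]
tool_rot: [3.141, 0.0, 0.002]
contact_force: [-0.2, -1.0, 6.9]
opening: 0.042
grip_force: 41.3
t: 23.85
tool_pos: [0.536, 0.0204, 0.0437]
tool_rot: [-3.142, -0.0, 0.0]
contact_force: [-0.1, 0.9, -3.7]
opening: 0.0418
grip_force: 41.1
contact_force: [0.7, 0.3, -3.1]
contact_force: [0.4, 1.4, -3.3]
contact_force: [-0.3, -0.1, -2.6]
contact_force: [-0.7, -0.3, -3.8]
[[177.33882018 138.40379223]] [[407.53220675 210.5830764 ]]
```

View pics/seat.png

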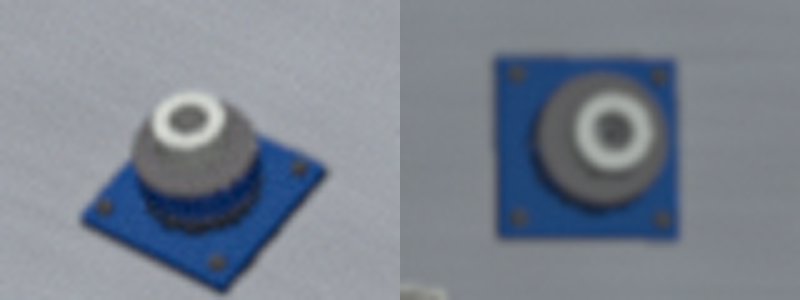

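The pictures show the full magazine level on the spindle, with its ring at scene (177.6,139) against a predicted (177.3,138.4). The middle magazine (B) weighs about 3.3 N, so it is the part-used one. I'll set it back down and fetch magazine A.

```bash
f(){ grep -E "t:|pos|force|opening"; }
python3 -m jog '[[0,0,0,0,0,0.6,-1],[0,0,0,0,0,0.4,-1],[0,0,0,0,0,0.2,-1],[0,0,0,0,0,0.1,-1],[0,0,0,0,0,0,-1]]' |f
python3 -m jog '[[0,0,0,0,0,0,1],[0,0,0,0,0,0,1],[0,0,0,0,0,0,1],[0,0,0,0,0,-0.8,1],[0,0,0,0,0,-0.8,1]]' |f
python3 -m jog '[[0,0,0,0.04,-0.8,-0.4,1],[0,0,0,0.04,-0.8,-0.2,1],[0,0,0,0.04,-0.8,0,1],[0,0,0,0.04,-0.8,0,1],[0,0,0,0.04,-0.8,0,1]]' |f
python3 -m jog '[[0,0,0,0,0,0,1],[0,0,0,0,0,0.73,1],[0,0,0,0,0,0.73,1],[0,0,0,0,0,0.73,1],[0,0,0,0,0,0,1]]' |f
python3 -m jog '[[0,0,0,0,0,0,-1],[0,0,0,0,0,0,-1],[0,0,0,0,0,0,-1],[0,0,0,0,0,0,-1]]' 40|f
python3 -m jog '[[0,0,0,0,0,-0.3,-1],[0,0,0,0,0,-0.5,-1],[0,0,0,0,0,-0.5,-1],[0,0,0,0,0,-0.6,-1],[0,0,0,0,0,0,-1]]'|f
for i in 1 2 3 4; do python3 -m jog '[[0,0,0,0,0,0,-1]]'|grep contact; done
```

```text
t: 25.08
tool_pos: [0.5361, 0.0205, 0.0059]
tool_rot: [-3.142, -0.0, 0.002]
contact_force: [-4.6, 0.5, 6.2]
opening: 0.0418
grip_force: 41.9
t: 25.7
tool_pos: [0.5358, 0.0204, 0.0529]
tool_rot: [-3.141, 0.0, 0.001]
contact_force: [-0.3, 0.2, 0.3]
opening: 0.0855
grip_force: 0.0
t: 26.32
tool_pos: [0.5422, 0.1412, 0.0708]
tool_rot: [-3.142, 0.0, -0.0]
contact_force: [0.8, 0.4, -0.1]
opening: 0.0854
grip_force: 0.0
t: 26.95
tool_pos: [0.5402, 0.1393, 0.0029]
tool_rot: [3.141, -0.001, -0.007]
contact_force: [0.1, 0.2, -0.5]
opening: 0.0853
grip_force: 0.0
t: 27.45
tool_pos: [0.5433, 0.1405, 0.0068]
tool_rot: [-3.141, -0.0, -0.004]
contact_force: [-1.0, -0.6, 6.3]
opening: 0.0421
grip_force: 40.5
t: 28.08
tool_pos: [0.544, 0.1407, 0.0649]
tool_rot: [-3.141, -0.0, -0.008]
contact_force: [0.4, 0.5, -1.5]
opening: 0.0424
grip_force: 40.8
contact_force: [-0.3, -0.7, -2.2]
contact_force: [-0.3, -0.3, -1.1]
contact_force: [0.5, -0.3, -2.1]
contact_force: [0.5, 0.8, -0.6]
```

Magazine A weighs about 1.5 N, so it is the empty one. Taking it to the tray.

```bash
f(){ grep -E "t:|pos|contact"; }
python3 -m jog '[[0,0,0,-0.205,-0.943,0,-1],[0,0,0,-0.205,-0.943,0,-1],[0,0,0,-0.205,-0.943,0,-1],[0,0,0,-0.205,-0.943,0,-1],[0,0,0,-0.205,-0.943,0,-1]]' |f
python3 -m jog '[[0,0,0,-0.205,-0.943,0,-1],[0,0,0,-0.205,-0.943,0,-1],[0,0,0,0,0,0,-1],[0,0,0,0,0,0.7,-1],[0,0,0,0,0,0.6,-1]]' |f
python3 -m jog '[[0,0,0,0,0,0.2,-1],[0,0,0,0,0,0,-1]]' |f
python3 -m jog '[[0,0,0,0,0,0.1,-1],[0,0,0,0,0,0,-1]]' |f
```

```text
t: 29.2
tool_pos: [0.5111, 0.2828, 0.0619]
tool_rot: [3.142, -0.0, -0.0]
contact_force: [0.2, 0.5, -1.5]
t: 29.82
tool_pos: [0.4985, 0.3372, 0.0208]
tool_rot: [3.14, -0.002, -0.003]
contact_force: [-0.8, -0.4, -1.5]
t: 30.08
tool_pos: [0.4984, 0.3376, 0.0157]
tool_rot: [3.141, -0.001, -0.003]
contact_force: [0.1, -0.4, -1.5]
t: 30.32
tool_pos: [0.4994, 0.3385, 0.0145]
tool_rot: [-3.141, 0.0, -0.001]
contact_force: [0.3, 0.2, -2.8]
```

```bash
f(){ grep -E "t:|pos|contact"; }
python3 -m jog '[[0,0,0,0,0,0.13,-1],[0,0,0,0,0,0,-1]]' |f
python3 -m jog '[[0,0,0,0,0,0.08,-1],[0,0,0,0,0,0,-1]]' |f
python3 -m jog '[[0,0,0,0,0,0.04,-1],[0,0,0,0,0,0,-1]]' |f
```

```text
t: 30.58
tool_pos: [0.4989, 0.3383, 0.0099]
tool_rot: [3.141, 0.0, -0.001]
contact_force: [-1.0, 0.4, -1.7]
t: 30.82
tool_pos: [0.4992, 0.3386, 0.008]
tool_rot: [-3.141, -0.0, -0.0]
contact_force: [0.0, -0.4, -0.3]
t: 31.08
tool_pos: [0.4993, 0.3385, 0.0079]
tool_rot: [3.141, 0.0, -0.0]
contact_force: [-4.0, -2.7, 5.3]
```

Contact with the tray floor. Releasing, backing off upward and taking a final check.

```bash
f(){ grep -E "t:|pos|contact|opening"; }
python3 -m jog '[[0,0,0,0,0,-0.05,1],[0,0,0,0,0,0,1],[0,0,0,0,0,0,1],[0,0,0,0,0,-0.8,1],[0,0,0,0,0,-0.8,1]]' |f
python3 -m jog '[[0,0,0,-0.8,0,-1,1],[0,0,0,-0.8,0,-1,1],[0,0,0,-0.8,0,-1,1],[0,0,0,-0.8,0,-1,1],[0,0,0,0,0,0,1]]' |f
python3 - <<'E'
from lib import *
np.set_printoptions(precision=4,suppress=True)
s=cam("scene");t=cam("top")
cv2.imwrite("pics/end.png",s["img"][:,:,::-1])
print(rings(s,(140,120,280,160)))
for n,p in(("sp",(.467,-.3563,.078)),("mat",(.536,.0204,.057)),("tray",(.4992,.3385,.058))): print(n,proj(s,p),proj(t,p))
E
```

```text
t: 31.7
tool_pos: [0.4987, 0.3382, 0.056]
tool_rot: [3.141, -0.0, -0.002]
contact_force: [0.5, 0.7, -0.3]
opening: 0.0853
t: 32.33
tool_pos: [0.4037, 0.3396, 0.1792]
tool_rot: [-3.138, -0.002, -0.008]
contact_force: [-0.6, -0.0, 0.9]
opening: 0.0856
[[177.2919 137.982 ]
 [257.1628 139.8354]
 [277.0717 212.1526]
 [391.2849 251.5732]
 [411.3955 189.6401]]
sp [[177.3388 138.4038]] [[407.5322 210.5831]]
mat [[277.2775 212.1824]] [[274.9334 187.8373]]
tray [[391.4277 252.2906]] [[164.3741 200.3316]]
```

View pics/end.png

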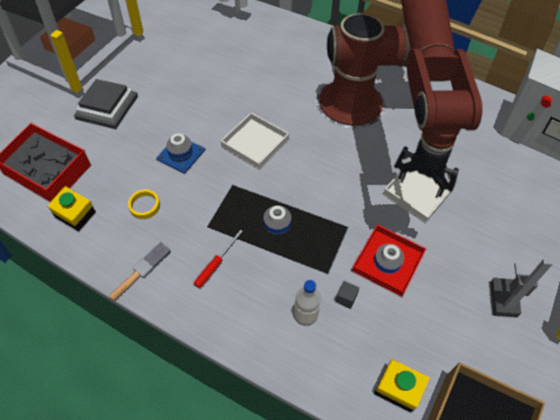

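All three magazines are in place. The rings are at scene (177,138) on the spindle, (277,212) on the mat and (391,252) in the tray, each within 1 px of its predicted position. The bystanders are undisturbed and the gripper is clear.

```bash
python3 -c "
from station import finish_job
print(finish_job())"
```

```text
the job is handed in; nothing more can be done
None
```

I handed the job in at about 32 s of the 72 s; the system gave no verdict back. By weight, the full magazine (C, about 5.5 N) is seated on the spindle flange, the empty one (A, about 1.5 N) stands in the red tray, and the part-used one (B, about 3.3 N) is back on the mat.

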